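# Stagger the component trays

### The job

Build the zig-zag stack of parts trays. First slide the full tray along the rails of the bottom tray, without lifting it off, until you feel it drop home into its pockets; then turn the light tray so that it lies half a turn from the full one and stack it on top, dropped into the full tray's pockets, so that the offsets alternate and every pick bay below stays open. Leave the other things on the bench alone.

Things in the scene. Friction and masses are not known exactly. Their poses are not given: they have to be found in the camera images.
- base_tray: Bottom tray, bolted down: grey plastic, 180 (x) x 110 (y) x 46 mm; origin at bench level under its centre, z up; open pick bay at its -x end. Its rims are clip-on rails with pockets like the full tray's but clipped 0 to 10 mm off to either end: this shift is not given, feel for it. The tray above is home with its centre 26 to 46 mm towards this tray's +x.
- full_tray: Upper tray full of transformers (no rib), 0.42 kg +-25%, 180 x 110 x 46 mm. Origin under its centre at the foot of its runners, z up; bay at -x. At first it rides on the bottom tray's rails, half a turn from it, origin 40 mm above, 16 to 50 mm short of home. It slides towards the bottom tray's +x at a few N; at home it falls 6 mm (origin 34 mm above) and stops hard. Pushed fast it may skip past.
- full_tray_end (a point): Where to push: middle of the outer face of the full tray's +x end wall, at the wall's top (own x = 90, y = 0, z = 30 mm; wall 94 wide from z = 12 up). The -x end wall's outer face is at x = -90, top at z = 33. Side walls 8 mm thick at y = +-51, rims at z = 46.
- full_tray_pocket (a point): Middle of the mouths of the full tray's pocket pair nearer its +x end (own x = 66, y = 0, z = 46 mm). Each rim (y = +-51 mm) has two pockets, at x = 66 and x = -30, 17 mm long and 8 deep, open to both sides.
- light_tray: Lightly loaded tray on the bench, any yaw, 0.24 kg +-25%. Same mould as the full tray (origin, walls, pockets, feet, bay at -x). Its place on the full tray: half a turn from it, centre 36 mm towards the full tray's +x, origin 34 mm above the full tray's when dropped in, 40 mm while its feet ride on the rims; set down short, it can be pushed home like the full tray. The same way round it would sit flush.
- light_tray_end (a point): Middle of the outer face of the light tray's +x end wall, at the wall's top (own x = 90, y = 0, z = 30 mm).
- light_tray_rib (a point): Where to take hold: top of the light tray's middle rib (own x = 5, y = 0, z = 44 mm). The rib runs along own x from -52 to 86 mm, is 10 mm thick, and is free for 42 mm on both sides from x = -30 to 50, down to the floor at z = 16 mm.
- light_tray_foot (a point): Between the two feet nearer the light tray's +x end, at foot bottom (own x = 66, y = 0, z = 6 mm). All loose trays have four feet (x = 66 and -30, y = +-51 mm), 12 long, 8 wide, 6 high, under a floor whose underside is z = 12. Runners (z = 0 to 12, x = -48 to 48, outer faces y = +-44) guide a tray between the rims below (inner faces y = +-47).
- solder_spool: Bystander, to be left alone: steel reel of solder, 52 dia x 40 mm, standing. Origin under its centre.
- flux_jar: Bystander, to be left alone: small jar with a white cap, 38 dia x 52 mm. Origin under its centre.
- multimeter: Bystander, to be left alone: black hand multimeter lying on its back, 145 x 75 x 34 mm. Origin under its centre.
- screwdriver: Bystander, to be left alone: screwdriver lying down, about 200 mm long. Origin under its centre.
- circuit_board: Bystander, to be left alone: white breadboard with a coil and parts, 130 x 80 x 32 mm. Origin under its centre.
- mug: Bystander, to be left alone: white mug, 76 dia x 90 mm. Origin under its centre.
There are look-alikes about, which are no part of the job. What is shaped like the base_tray but orange is not meant. What is shaped like the light_tray but red is not meant.

How it is judged:
By the outcome, as a careful person would: the job done as asked, in the order asked, and still so for the second after the job is handed in, with the robot touching nothing.
It also fails if it takes over 61 s, if anything falls off the work surface, if the arm or the gripper's body presses on something with over 40 N, if the wrist force passes 120 N, or if a joint passes its speed limit or range.

### The arm

A 6-joint arm with a two-finger parallel gripper is mounted at the origin on the work surface. World frame = base frame: x ahead of the robot, y to its left, z up, the work surface at z = 0. Lengths are in m, angles in rad, forces in N, time in s.
With the tool pointing down it reaches from about 0.25 to 0.725 m from the base axis. Payload 4 kg.
Tool frame: the origin (TCP) lies between the finger pads; the fingertips stand 8 mm ahead of it and the grasp point (between the pads) lies 11 mm behind it; z points along the fingers, y is the line along which they close (so a half turn about z gives the same grasp; the last joint's range is limited). The gripper opens to 85 mm and grips with 20 to 120 N. Pads are 22 mm wide; open, the fingers measure 114 mm over their backs; the gripper's body (76 mm by 85 mm) begins 54 mm behind the grasp point. The pads swing forward as they close: fully open they stand 13 mm farther back than shut.
Start: joints at [1.265, 0.241, 0.005, 1.335, 0, 1.571], TCP at [0.151, 0.477, 0.239] pointing down, gripper open.
Joint ranges: [-2.72, 2.72], [-1.05, 1.87], [-1.09, 1.28], [-1.99, 2.15], [-1.42, 1.44], [-3.14, 3.14]. Speed limits (rad/s): [2.79, 2.79, 3.14, 3.14, 3.14, 3.14].

### API

Orientations are given as a unit quaternion [x, y, z, w].
In Python, from workcell import status, viewer, bot gives the robot as it stands.
- The arm moves only by the tool servo_tool, never from a script. Its argument "commands" is a list of rows, each a list of 5 numbers: the finger opening in mm, from 0 to 85.4, then the shift along the tool's x, y, z in mm, then the turn about the tool's z in rad. A call has 1 to 20 rows; each row shifts and turns the commanded pose from where the row before left it, along the tool's axes as they then stand; what a row does not reach is not made up. A row lasts 1/8 s, in which the tool goes at most 62.5 mm and 10.7 degrees, less where a joint would pass 70% of its speed; a pose out of reach is approached as far as the arm can. A call is refused whole if a number of a shift passes 62.5 or a number of a turn 0.188, either way. A call with a gripper value outside its range is refused whole. The fingers move at their own pace and stop on an object; the grip force is fixed at half the most. Time passes only in rows, so rows that do not move let the fingers close. It gives the time, the measured TCP pose, the force, the opening and the grip force at its end, in the units of the state.
- status.get_obs(): the state, without advancing time (a new reading comes with each control period).
- viewer.camera(name): name is "side" or "top"; returns (picture, depth): 420x560x3 uint8, red, green, blue; 420x560 float32, m along the optical axis (not along the pixel's ray), 0 where there is no reading.
- viewer.get_calibration(name): a dict with "camera_matrix" (3x3 intrinsics, pixels), "distortion" ([k1, k2, p1, p2, k3] as OpenCV has them; the pictures are not rectified), "R" (3x3) and "t" (3): a world point X has camera coordinates R X + t. Camera axes: x right, y down, z forward; pixel columns grow to the right and rows downward; lengths in m; the calibration is good to about 2 mm. A picture is of the moment at which its call begins. get_calibration takes no time and is no camera call.
- bot.job_done(): hands the job in; it is judged then, once.
Trained networks look in the newest picture that a camera, given by its name, has taken for a name from the list of things; names that differ only in an ending like _2 or _b are one class to them, and where a whole thing is asked for, a point or a joint stands for the part that bears it (a point fixed in the world has none). Each returns a list of dicts, best first, with "p" (0 to 1); they miss things now and then, are a little off and sometimes report something else, mostly with a low value. They report only what shows in the picture. A call takes as long as a camera call. They do not tell look-alikes from the thing itself.
- viewer.masks_of(camera, label): "mask" (420x560 bool, what is visible of it) and "pixel" ([row, column] in pixels, amid what is visible of it).
- viewer.spot_point(camera, label): "pixel" ([row, column] in pixels: a listed point, or the origin of a listed thing).
The state is a dict: "clock": time; "joint_pos": joint angles; "joint_vel": joint speeds; "tau": joint torques, N m; "eef_pos": TCP position; "tool_rot": TCP orientation; "ft_force": force on the tool from outside, world axes, zero at the start; "ft_torque": the same for the moment, N m; "grip_width": finger opening in m; "grasp_force": force on a finger pad.
Only numpy, scipy, OpenCV 4.12 (cv2) and the standard library are available. Lean on these libraries where they do the work, as an engineer would, in place of code of your own. Each camera call takes 0.05 s, during which the arm holds its last target. There are 200 camera calls.

## Working session

There is one attempt and no reset: what is moved stays moved. The work goes in short steps, Python scripts to look and compute and a tool call to move; the robot and the scene stay as the last step left them, time stands still between calls to the robot, and variables do not carry over. Pictures are saved under pics/ and viewed, at most 10 in all, crops included, and the job is handed in when it is done.

Besides the shell and the picture viewer there is one more tool, called after "Call:" as name(argument=value, ...), one argument or row to a line, values as JSON. servo_tool: Moves the arm, as the interface text tells. Its arguments: {"type":"object","properties":{"commands":{"type":"array"}},"required":["commands"]}

```bash
mkdir -p pics; ls
python3 - <<'E'
from workcell import status, viewer, bot
import cv2
o=status.get_obs(); print({k:(v if not hasattr(v,'round') else v) for k,v in o.items()})
for c in ("top","side"):
    im,d=viewer.camera(c); cv2.imwrite(f"pics/{c}0.png",im[:,:,::-1])
    k=viewer.get_calibration(c); print(c,k)
    for l in ("base_tray","full_tray","light_tray","light_tray_rib","full_tray_end","light_tray_end","light_tray_foot","full_tray_pocket"):
        print(l,[(round(r["p"],2),[round(float(x)) for x in r["pixel"]]) for r in viewer.spot_point(c,l)][:4])
E
```

```text
pics
{'clock': 0.0, 'joint_pos': array([1.26501772e+00, 2.41425055e-01, 3.71759836e-03, 1.33516580e+00,
       1.97087714e-05, 1.57080034e+00]), 'joint_vel': array([ 6.15952524e-05, -1.02081522e-03, -1.54152990e-03, -1.15040303e-04,
        2.12283032e-03, -1.25223246e-03]), 'tau': array([-5.72593399e-04, -3.72320437e+01,  2.52406579e+01,  1.68847240e-02,
        1.53410451e-04,  7.15226363e-06]), 'eef_pos': array([0.15033009, 0.47623091, 0.23840435]), 'tool_rot': array([ 1.52296276e-01,  9.88334339e-01, -1.02485314e-03, -1.67890066e-04]), 'ft_force': array([ 0.0423823 ,  0.18107414, -0.03347495]), 'ft_torque': array([ 0.00213184, -0.00179328, -0.0284907 ]), 'grasp_force': 0.0, 'grip_width': 0.0853971787086768}
top {'camera_matrix': array([[405.90850612,   0.        , 277.43393959],
       [  0.        , 405.90850612, 212.60055962],
       [  0.        ,   0.        ,   1.        ]]), 'distortion': array([0.00199206, 0.        , 0.        , 0.        , 0.        ]), 'R': array([[-1.98547651e-03, -9.99960166e-01,  8.70193555e-03],
       [-9.90211157e-01,  7.51494537e-04, -1.39575429e
[... 738 characters left out ...]
       ,  0.        ]), 'R': array([[ 0.9307751 , -0.36549112,  0.00859944],
       [-0.18684492, -0.49578185, -0.84810927],
       [ 0.31423986,  0.78779223, -0.52975156]]), 't': array([-0.53767125,  0.17362859,  1.03196872])}
base_tray [(0.92, [283, 306]), (0.77, [332, 213]), (0.6, [286, 393]), (0.17, [224, 342])]
full_tray [(0.81, [274, 303]), (0.56, [226, 297])]
light_tray [(0.76, [205, 165]), (0.63, [195, 241])]
light_tray_rib [(0.68, [182, 242])]
full_tray_end [(0.83, [288, 326]), (0.27, [248, 199])]
light_tray_end [(0.93, [209, 192]), (0.82, [173, 226]), (0.7, [271, 322])]
light_tray_foot [(0.9, [211, 186]), (0.83, [184, 229]), (0.22, [381, 333])]
full_tray_pocket [(0.69, [274, 320])]
```

View pics/top0.png

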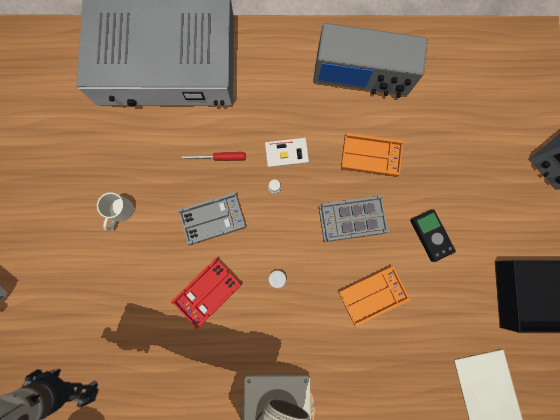

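View pics/side0.png

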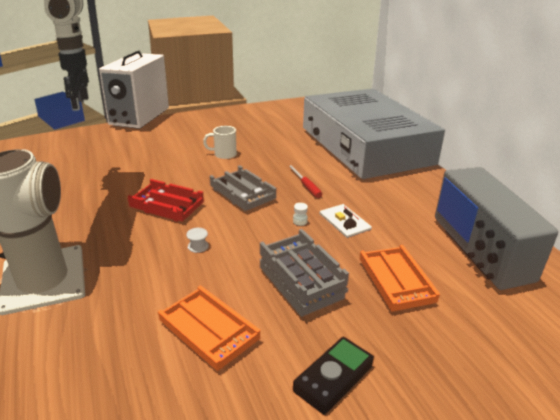

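```bash
cat > h.py <<'E'
from workcell import status, viewer, bot
import cv2, numpy as np
def cloud(c, im=None):
    im,d=viewer.camera(c); k=viewer.get_calibration(c)
    h,w=d.shape; v,u=np.mgrid[:h,:w]
    p=cv2.undistortPoints(np.stack([u,v],-1).reshape(-1,1,2).astype(np.float64),k["camera_matrix"],k["distortion"]).reshape(h,w,2)
    X=np.dstack([p[...,0]*d,p[...,1]*d,d])
    return im,(X-k["t"])@k["R"],d>0
def proj(c,P):
    k=viewer.get_calibration(c); return cv2.projectPoints(np.array(P,float).reshape(-1,1,3),cv2.Rodrigues(k["R"])[0],k["t"],k["camera_matrix"],k["distortion"])[0].reshape(-1,2)
def ray(c,rc,z):
    k=viewer.get_calibration(c)
    p=cv2.undistortPoints(np.array([[[rc[1],rc[0]]]],float),k["camera_matrix"],k["distortion"])[0,0]
    d=k["R"].T@np.array([p[0],p[1],1]); o=-k["R"].T@k["t"]
    return o+d*(z-o[2])/d[2]
def rect(W,ok,ctr,zl,zh,r=.13):
    m=ok&(np.hypot(W[...,0]-ctr[0],W[...,1]-ctr[1])<r)&(W[...,2]>zl)&(W[...,2]<zh)
    return cv2.minAreaRect((W[m][:,:2]*1000).astype(np.float32)),m.sum(),np.median(W[m][:,2])
E
python3 - <<'E'
from h import *
im,W,ok=cloud("top")
for n,(r,c) in {"light":(218,212),"full":(218,352)}.items():
    ctr=ray("top",(r,c),.04); print(n,ctr)
    for zl,zh in ((.012,.06),(.036,.06),(.06,.12),(.078,.12)): print(zl,zh,rect(W,ok,ctr,zl,zh))
for n,rc,z in (("rib",(218,209),.044),("Lend",(226,181),.03),("Lfoot",(226,192),.006),("Fend",(212,386),.07),("Fpock",(212,379),.086),("Forig",(218,352),.04)): print(n,ray("top",rc,z).round(4))
for n,rc,z in (("rib",(182,242),.044),("Lend",(173,226),.03),("Lend",(209,192),.03),("Fend",(288,326),.07),("Fpock",(274,320),.086),("jar",(222,300),0.0),("spool",(250,198),0)): print("side",n,ray("side",rc,z).round(4))
im2,_=viewer.camera("side")
a=cv2.resize(im[185:250,170:395],None,fx=3.5,fy=3.5,interpolation=2)
b=cv2.resize(im2[160:320,170:360],None,fx=2,fy=2,interpolation=2)
cv=np.zeros((a.shape[0]+b.shape[0],a.shape[1],3),np.uint8); cv[:a.shape[0]]=a; cv[a.shape[0]:,:b.shape[1]]=b
cv2.imwrite("pics/crop1.png",cv[:,:,::-1]); print(cv.shape)
E
```

```text
light [0.56027834 0.19387587 0.04      ]
0.012 0.06 (((525.9251098632812, 185.5833740234375), (184.86587524414062, 180.32164001464844), 17.534717559814453), np.int64(2183), np.float64(0.019617574913742518))
0.036 0.06 (((526.4671020507812, 185.59625244140625), (184.0020294189453, 177.87152099609375), 17.13428497314453), np.int64(543), np.float64(0.0442184344795646))
0.06 0.12 (((0.0, 0.0), (0.0, 0.0), 0.0), np.int64(0), np.float64(nan))
0.078 0.12 (((0.0, 0.0), (0.0, 0.0), 0.0), np.int64(0), np.float64(nan))
full [ 0.55990857 -0.22816682  0.04      ]
0.012 0.06 (((555.6051025390625, -225.99594116210938), (109.40052032470703, 181.02671813964844), 7.766179084777832), np.int64(991), np.float64(0.05572018688588349))
0.036 0.06 (((555.2199096679688, -227.399169921875), (108.55451202392578, 178.53659057617188), 7.641870498657227), np.int64(877), np.float64(0.05616970300091058))
0.06 0.12 (((556.8297119140625, -229.10824584960938), (110.38736724853516, 181.83168029785156), 8.10606861114502), np.int64(1483), np.float64(0.06992473547192951))
0.078 0.12 (((556.6361694335938, -228.4710693359375), (110.1376953125, 179.38401794433594), 8.041630744934082), np.int64(340), np.float64(0.08554531951824083))
rib [0.5598 0.2022 0.044 ]
Lend [0.5373 0.2885 0.03  ]
Lfoot [0.5398 0.2602 0.006 ]
Fend [ 0.5739 -0.3234  0.07  ]
Fpock [ 0.5716 -0.2984  0.086 ]
Forig [ 0.5599 -0.2282  0.04  ]
side rib [0.5595 0.1983 0.044 ]
side Lend [0.5388 0.2934 0.03  ]
side Lend [0.3945 0.1285 0.03  ]
side Fend [ 0.5665 -0.3183  0.07  ]
side Fpock [ 0.5651 -0.2916  0.086 ]
side jar [0.66   0.0093 0.    ]
side spool [ 0.3738 -0.0146  0.    ]
(548, 788, 3)
  return _methods._mean(a, axis=axis, dtype=dtype,
  ret = ret.dtype.type(ret / rcount)
```

View pics/crop1.png

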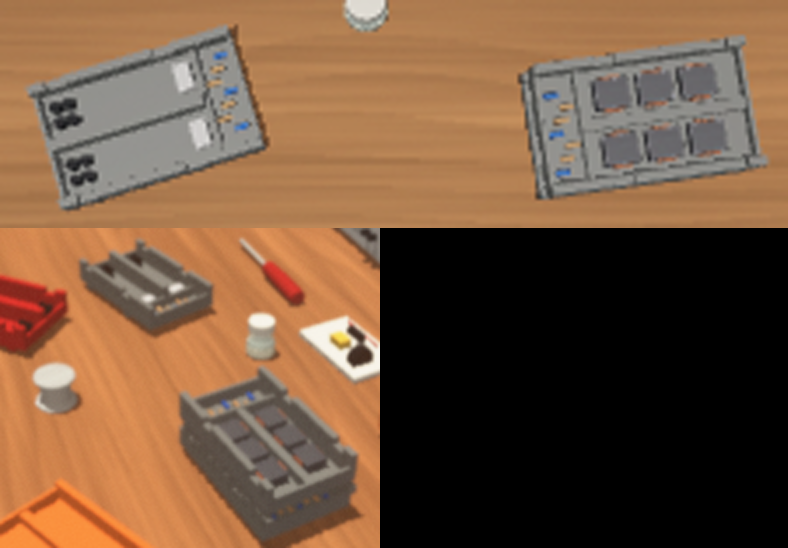

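```bash
cat >> h.py <<'E'
def tang(o):
    q=o["tool_rot"]; a=2*np.arctan2(q[1],q[0]); return a  # plan angle of tool x
def go(P,ax):
    """tool-frame shift (mm) after turning tool x to plan angle ax, and the turn"""
    o=status.get_obs(); a=tang(o); t=(-(ax-a)+np.pi)%(2*np.pi)-np.pi
    d=(np.array(P)-o["eef_pos"])*1000; c,s=np.cos(ax),np.sin(ax)
    print("eef",o["eef_pos"].round(4),"F",o["ft_force"].round(1),"turn",round(t,4),"shift",np.round([c*d[0]+s*d[1],s*d[0]-c*d[1],-d[2]],1))
E
python3 - <<'E'
from h import *
im,W,ok=cloud("top")
m=[r for r in viewer.masks_of("top","light_tray")]
for r in m: print(r["p"],r["pixel"])
r=min(m,key=lambda r:np.hypot(r["pixel"][0]-218,r["pixel"][1]-212))
k=cv2.dilate(r["mask"].astype(np.uint8),np.ones((5,5)))>0
for zl in (.012,.036): print(rect(W,ok&k,(.56,.2),zl,.06,.2))
F=np.array([.5566,-.2285]); ax=np.radians(98.0); e=np.array([np.cos(ax),np.sin(ax)])
s=F-e*.125; print(s); go([*s,.15],ax)
E
```

```text
0.86 [293.0, 203.9]
0.7 [218.6, 213.4]
(((560.805908203125, 196.63681030273438), (111.28483581542969, 180.09573364257812), 17.3690185546875), np.int64(2171), np.float64(0.01971488299088848))
(((561.125, 196.306396484375), (110.87305450439453, 178.86109924316406), 17.369016647338867), np.int64(530), np.float64(0.044301934805980187))
[ 0.57399664 -0.35228351]
eef [0.1505 0.4768 0.2393] F [-0.1 -0.2  1. ] turn 1.1254 shift [-879.9  304.    89.3]
```

Call:
servo_tool(
  commands=[
    [0,0,0,15,0.188],
    [0,0,0,15,0.188],
    [0,0,0,15,0.188],
    [0,0,0,15,0.188],
    [0,0,0,15,0.188],
    [0,0,0,15,0.185],
    [0,-55,19,0,0],
    [0,-55,19,0,0],
    [0,-55,19,0,0],
    [0,-55,19,0,0],
    [0,-55,19,0,0],
    [0,-55,19,0,0],
    [0,-55,19,0,0],
    [0,-55,19,0,0],
    [0,-55,19,0,0],
    [0,-55,19,0,0],
    [0,-55,19,0,0],
    [0,-55,19,0,0],
    [0,-55,19,0,0],
    [0,-55,19,0,0],
  ],
)

```text
clock: 3.6
eef_pos: [0.524, -0.2496, 0.1493]
tool_rot: [0.655, 0.756, 0.0, 0.0]
ft_force: [0.1, 1.0, 0.4]
grip_width: 0.0002
grasp_force: 0.0
```

```bash
python3 -c "
from h import *
go([.574,-.3523,.061],np.radians(98.0))"
```

```text
eef [ 0.524  -0.2496  0.1493] F [0.1 1.  0.4] turn 0.0025 shift [-108.7   35.3   88.3]
```

Call:
servo_tool(
  commands=[
    [0,-54,18,0,0],
    [0,-55,17,0,0],
    [0,0,0,40,0],
    [0,0,0,40,0],
    [0,0,0,8,0],
    [0,6,0,0,0],
    [0,6,0,0,0],
    [0,4,0,0,0],
    [0,2,0,0,0],
    [0,2,0,0,0],
    [0,2,0,0,0],
    [0,2,0,0,0],
  ],
)

```text
clock: 5.1
eef_pos: [0.57, -0.3273, 0.0614]
tool_rot: [0.655, 0.756, -0.0, 0.001]
ft_force: [-0.1, -2.0, -0.2]
grip_width: -0.0001
grasp_force: 0.8
```

Call:
servo_tool(
  commands=[
    [0,2,0,0,0],
    [0,2,0,0,0],
    [0,2,0,0,0],
    [0,2,0,0,0],
    [0,2,0,0,0],
    [0,2,0,0,0],
  ],
)

```text
clock: 5.85
eef_pos: [0.5682, -0.3148, 0.0614]
tool_rot: [0.655, 0.756, -0.0, 0.0]
ft_force: [0.8, -2.5, -0.5]
grip_width: -0.0
grasp_force: 1.0
```

Call:
servo_tool(
  commands=[
    [0,2,0,0,0],
    [0,2,0,0,0],
    [0,2,0,0,0],
    [0,2,0,0,0],
    [0,2,0,0,0],
  ],
)

```text
clock: 6.48
eef_pos: [0.5668, -0.3049, 0.0613]
tool_rot: [0.655, 0.756, -0.0, 0.0]
ft_force: [-0.9, -1.4, 0.9]
grip_width: 0.0003
grasp_force: 1.1
```

Call:
servo_tool(
  commands=[
    [0,2,0,0,0],
    [0,2,0,0,0],
    [0,2,0,0,0],
    [0,2,0,0,0],
    [0,2,0,0,0],
  ],
)

```text
clock: 7.1
eef_pos: [0.5652, -0.2948, 0.0611]
tool_rot: [0.655, 0.756, -0.0, -0.0]
ft_force: [0.1, -1.8, 0.1]
grip_width: -0.0001
grasp_force: 0.8
```

Run:
```python
from h import *
im,W,ok=cloud("top")
e=status.get_obs(); print(e["eef_pos"],e["ft_force"])
for zl in (.062,.074): print(rect(W,ok&(W[...,2]<.1),(.553,-.20),zl,.1,.12))
```

```text
[ 0.56510089 -0.29470884  0.06109182] [ 0.4429185  -0.26429876 -1.7909088 ]
(((551.5658569335938, -199.2965545654297), (110.42097473144531, 187.6985626220703), 8.172123908996582), np.int64(994), np.float64(0.0661059603186634))
(((551.406005859375, -198.05191040039062), (110.31966400146484, 184.9369354248047), 8.22441291809082), np.int64(315), np.float64(0.07990350944576595))
```

Run:
```python
from h import *
im,W,ok=cloud("top")
ax=np.radians(98.1); e=np.array([np.cos(ax),np.sin(ax)]); n=np.array([-e[1],e[0]])
D=W[...,:2]-[.551,-.195]; u=D@e; v=D@n
for s in (-1,1):
    for a in np.arange(-.1,.1,.02):
        m=ok&(np.abs(v-s*.051)<.003)&(u>a)&(u<a+.02)&(W[...,2]>.03)
        print(s,round(a,2),m.sum(),np.percentile(W[...,2][m],[20,50,80]).round(4) if m.any() else "")
cv2.imwrite("pics/crop2.png",cv2.resize(im[170:260,280:420],None,fx=5,fy=5,interpolation=2)[:,:,::-1])
```

```text
-1 -0.1 67 [0.1319 0.3741 0.489 ]
-1 -0.08 26 [0.0723 0.0787 0.4601]
-1 -0.06 10 [0.0798 0.081  0.0826]
-1 -0.04 13 [0.0783 0.0802 0.0817]
-1 -0.02 15 [0.0791 0.0805 0.0823]
-1 0.0 14 [0.0793 0.0807 0.0823]
-1 0.02 13 [0.071  0.0726 0.0737]
-1 0.04 14 [0.0771 0.0798 0.0822]
-1 0.06 13 [0.0784 0.08   0.0816]
-1 0.08 9 [0.0707 0.0774 0.0821]
1 -0.1 35 [0.0807 0.5217 0.5288]
1 -0.08 44 [0.0735 0.5332 0.5357]
1 -0.06 46 [0.0807 0.5402 0.5426]
1 -0.04 51 [0.0817 0.546  0.5481]
1 -0.02 60 [0.082  0.5421 0.5481]
1 0.0 14 [0.0789 0.0812 0.0827]
1 0.02 14 [0.0715 0.0729 0.0758]
1 0.04 13 [0.0772 0.0801 0.0822]
1 0.06 14 [0.0791 0.0797 0.0818]
1 0.08 11 [0.0786 0.0804 0.0825]
```

Call:
servo_tool(
  commands=[
    [0,1,0,0,0],
    [0,1,0,0,0],
    [0,1,0,0,0],
  ],
)

```text
clock: 7.58
eef_pos: [0.5648, -0.2943, 0.0615]
tool_rot: [0.656, 0.755, -0.002, 0.001]
ft_force: [0.5, -8.0, -1.6]
grip_width: 0.0
grasp_force: 4.1
```

Call:
servo_tool(
  commands=[
    [0,-6,0,0,0],
    [0,0,0,-45,0],
    [55,0,0,-45,0],
    [55,55,0,0,0],
    [55,55,0,0,0],
    [55,55,0,0,0],
    [55,55,0,0,0],
    [55,55,0,0,0],
    [55,55,0,0,0],
    [55,55,0,0,0],
    [55,55,0,0,-0.08],
    [55,50,0,0,-0.08],
  ],
)

```text
clock: 9.07
eef_pos: [0.4914, 0.1888, 0.1514]
tool_rot: [0.591, 0.807, 0.0, -0.001]
ft_force: [0.9, 0.4, -0.3]
grip_width: 0.0553
grasp_force: 0.0
```

Run:
```python
from h import *
go([.5595,.2012,.15],np.radians(107.4))
im,W,ok=cloud("top")
for zl in (.05,.07,.074): print(rect(W,ok,(.551,-.195),zl,.1,.12))
for l in ("full_tray","full_tray_end","full_tray_pocket"):
    z={"full_tray":.034,"full_tray_end":.064,"full_tray_pocket":.08}[l]
    print(l,[(round(r["p"],2),ray("top",r["pixel"],z).round(4)) for r in viewer.spot_point("top",l)][:2])
```

```text
eef [0.4914 0.1888 0.1514] F [ 0.9  0.4 -0.3] turn 0.0025 shift [-8.5 68.7  1.4]
(((552.6035766601562, -203.87930297851562), (110.60890197753906, 198.34007263183594), 7.929323673248291), np.int64(1883), np.float64(0.06266413483089488))
(((551.259765625, -194.16629028320312), (110.59771728515625, 178.7211151123047), 7.933682918548584), np.int64(361), np.float64(0.07943410982812411))
(((551.259765625, -194.16629028320312), (110.59771728515625, 178.7211151123047), 7.933682918548584), np.int64(307), np.float64(0.07987050194398514))
full_tray [(0.96, array([ 0.5384, -0.1902,  0.034 ]))]
full_tray_end [(0.91, array([ 0.5628, -0.2821,  0.064 ])), (0.46, array([0.5836, 0.4558, 0.064 ]))]
full_tray_pocket [(0.2, array([0.5863, 0.4541, 0.08  ]))]
```

Call:
servo_tool(
  commands=[
    [55,-5,35,0,0],
    [55,-4,34,0,0],
    [55,0,0,40,0],
    [55,0,0,40,0],
    [55,0,0,20,0],
  ],
)

```text
clock: 9.9
eef_pos: [0.5594, 0.1959, 0.0485]
tool_rot: [0.594, 0.805, -0.002, -0.002]
ft_force: [-0.5, 0.1, 0.6]
grip_width: 0.0548
grasp_force: 0.0
```

Run:
```python
from h import *
go([.5595,.2012,.026],np.radians(107.4))
im,W,ok=cloud("side")
cv2.imwrite("pics/crop3.png",cv2.resize(im[110:240,170:320],None,fx=4,fy=4,interpolation=2)[:,:,::-1])
```

```text
eef [0.5594 0.1959 0.0485] F [-0.5  0.1  0.6] turn -0.0041 shift [ 5.   1.7 22.5]
```

View pics/crop3.png

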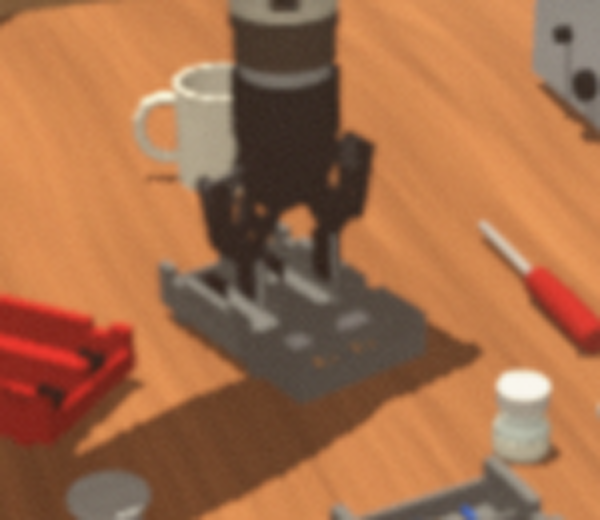

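Call:
servo_tool(
  commands=[
    [55,5,1.5,10,0],
    [55,0,0,10.5,0],
    [0,0,0,0,0],
    [0,0,0,0,0],
    [0,0,0,0,0],
    [0,0,0,0,0],
    [0,0,0,0,0],
  ],
)

```text
clock: 10.82
eef_pos: [0.5612, 0.2036, 0.0317]
tool_rot: [0.592, 0.806, 0.001, 0.0]
ft_force: [-1.0, -1.1, 6.2]
grip_width: 0.0087
grasp_force: 61.3
```

Call:
servo_tool(
  commands=[
    [0,0,0,-20,0],
    [0,0,0,-40,0],
    [0,0,0,-50,0],
    [0,0,0,0,0],
  ],
)

```text
clock: 11.32
eef_pos: [0.5637, 0.2045, 0.1451]
tool_rot: [0.592, 0.806, 0.004, 0.003]
ft_force: [0.3, 1.1, -2.0]
grip_width: 0.0086
grasp_force: 60.5
```

```bash
cat >> h.py <<'E'
def trayfit(rz,ctr,yaw,full=False,cams=("top","side")):
    """fit rim-rectangle of tray with rims at height rz near ctr (m), yaw of own x"""
    from scipy.optimize import least_squares
    P=[]
    for c in cams:
        im,W,ok=cloud(c)
        R=np.array([[np.cos(yaw),np.sin(yaw)],[-np.sin(yaw),np.cos(yaw)]])
        L=(W[...,:2]-ctr)@R.T
        m=ok&(np.abs(W[...,2]-rz)<.004)&(np.abs(L[...,0])<.1)&(np.abs(np.abs(L[...,1])-.051)<.010)
        Q=L[m]; P.append(Q)
        a,b=Q[Q[:,1]>0],Q[Q[:,1]<0]
        fa=np.polyfit(a[:,0],a[:,1],1) if len(a)>9 else None; fb=np.polyfit(b[:,0],b[:,1],1) if len(b)>9 else None
        print(c,len(a),len(b),"slope/off",None if fa is None else fa.round(4),None if fb is None else fb.round(4),"z",np.median(W[...,2][m]).round(4),
          "xr",[(np.percentile(q[:,0],[1,99])*1000).round(1) if len(q) else 0 for q in (a,b)])
E
python3 - <<'E'
from h import *
o=status.get_obs(); print(o["eef_pos"],o["ft_force"],o["ft_torque"],o["grip_width"],np.degrees(tang(o)))
trayfit(o["eef_pos"][2]-.0317+.046,np.array([.561,.1965]),np.radians(107.4))
trayfit(.080,np.array([.5513,-.1942]),np.radians(-82.05))
im,_=viewer.camera("side"); im2,_=viewer.camera("top")
a=np.hstack([cv2.resize(x,(400,320),interpolation=2) for x in (im[50:210,150:350],im2[170:330,120:320])])
cv2.imwrite("pics/c4.png",a[:,:,::-1])
E
```

```text
[0.56372288 0.20450049 0.14510686] [ 0.34628604  1.11003719 -2.01947823] [ 0.02836465 -0.03889337 -0.02445313] 0.008600873556765446 107.33506359788474
top 74 65 slope/off [-0.0044  0.0448] [-0.014  -0.0576] z 0.1591 xr [array([-88.2,   0.4]), array([-88.8, -11.6])]
side 67 59 slope/off [-0.007   0.0497] [-0.0042 -0.0518] z 0.1568 xr [array([-88.1,  88. ]), array([-87.7,  38.4])]
top 139 135 slope/off [0.0032 0.0506] [-0.0003 -0.0512] z 0.08 xr [array([-86.9,  88.5]), array([-87.8,  87.6])]
side 233 242 slope/off [0.0067 0.0471] [ 0.0034 -0.0548] z 0.0807 xr [array([-88.3,  90.1]), array([-88. ,  89.5])]
```

View pics/c4.png

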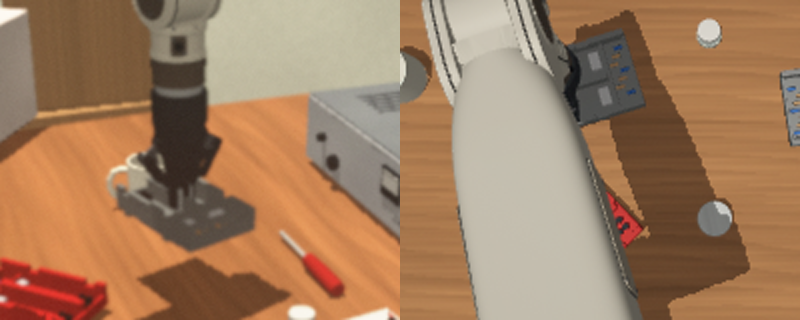

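Call:
servo_tool(
  commands=[
    [0,0,0,0,0.077],
    [0,0,0,0,0.077],
    [0,-20,-3.4,0,0],
    [0,-40,-7,0,0],
    [0,-45,-8,0,0],
    [0,-45,-8,0,0],
    [0,-45,-8,0,0],
    [0,-45,-8,0,0],
    [0,-45,-8,0,0],
    [0,-45,-7,0,0],
    [0,-40,-7,0,0],
    [0,-30,-5,0,0],
    [0,-15,-2,0,0],
    [0,0,0,0,0],
    [0,0,0,0,0],
  ],
)

```text
clock: 13.5
eef_pos: [0.5513, -0.2166, 0.1405]
tool_rot: [0.652, 0.758, 0.0, -0.001]
ft_force: [0.5, 0.8, -2.5]
grip_width: 0.0086
grasp_force: 60.3
```

Run:
```python
from h import *
o=status.get_obs(); z=o["eef_pos"][2]-.0317; print(o["ft_force"],o["grip_width"],"lightz",z)
go([.5545,-.2169,.115],np.radians(98.5))
a=tang(o); c=o["eef_pos"][:2]-.0072*np.array([np.cos(a),np.sin(a)]); print(np.degrees(a),c)
trayfit(z+.046,c,np.radians(98.0))
trayfit(.080,np.array([.5513,-.1942]),np.radians(98.0))
im,_=viewer.camera("side")
cv2.imwrite("pics/c5.png",cv2.resize(im[170:330,210:390],None,fx=4,fy=3.7,interpolation=2)[:,:,::-1])
```

```text
[ 0.45331367  0.83753436 -2.4624141 ] 0.008596679550627628 lightz 0.1088343966705615
eef [ 0.5513 -0.2166  0.1405] F [ 0.5  0.8 -2.5] turn 0.0013 shift [-0.8  3.1 25.5]
98.57583041729059 [ 0.55237489 -0.22368544]
top 62 73 slope/off [0.0132 0.0487] [ 0.0122 -0.0527] z 0.1548 xr [array([17.4, 90.2]), array([11.8, 91.1])]
side 275 181 slope/off [0.0097 0.0526] [ 0.0192 -0.0494] z 0.1558 xr [array([-87.5,  90.3]), array([-87.3,  27. ])]
top 39 31 slope/off [-0.0353  0.0543] [-0.032  -0.0483] z 0.0797 xr [array([-19.5,  88.1]), array([57.3, 88.7])]
side 244 31 slope/off [0.0012 0.0548] [ 0.1545 -0.0342] z 0.0808 xr [array([-90.4,  88.5]), array([-91.2, -74.8])]
```

View pics/c5.png

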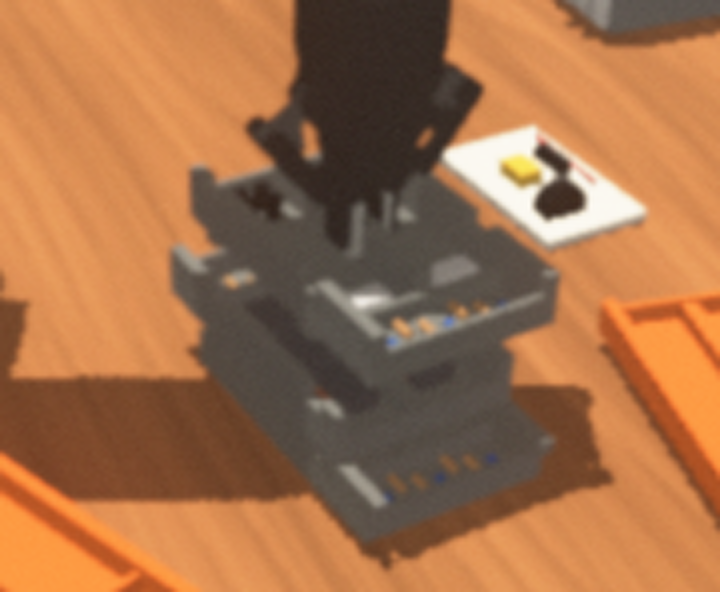

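Call:
servo_tool(
  commands=[
    [0,-1,1.3,0,0.009],
    [0,0,0,12,0],
    [0,0,0,12,0],
    [0,0,0,5,0],
    [0,0,0,3,0],
    [0,0,0,2,0],
    [0,0,0,2,0],
    [0,0,0,0,0],
  ],
)

```text
clock: 14.75
eef_pos: [0.5532, -0.2185, 0.1057]
tool_rot: [0.656, 0.755, 0.0, 0.001]
ft_force: [-1.1, 0.6, 0.8]
grip_width: 0.0086
grasp_force: 60.9
```

Call:
servo_tool(
  commands=[
    [0,-1,0,1,0],
    [0,-1,0,1,0],
    [0,-1,0,0,0],
    [0,-1,0,0,0],
    [0,-1,0,0,0],
  ],
)

```text
clock: 15.38
eef_pos: [0.5549, -0.222, 0.1053]
tool_rot: [0.656, 0.755, 0.002, 0.001]
ft_force: [-2.1, 5.6, 6.3]
grip_width: 0.009
grasp_force: 61.8
```

Call:
servo_tool(
  commands=[
    [0,-1,0,0,0],
    [0,-1,0,0,0],
    [0,-1,0,0,0],
    [0,-1,0,0,0],
  ],
)

```text
clock: 15.88
eef_pos: [0.554, -0.2274, 0.1023]
tool_rot: [0.656, 0.755, -0.0, -0.0]
ft_force: [0.4, 0.1, -3.1]
grip_width: 0.0086
grasp_force: 60.3
```

Call:
servo_tool(
  commands=[
    [0,0,0,1,0],
    [0,0,0,1,0],
    [0,0,0,1,0],
    [0,0,0,1,0],
    [0,0,0,0,0],
  ],
)

```text
clock: 16.5
eef_pos: [0.5542, -0.2273, 0.0997]
tool_rot: [0.656, 0.755, 0.0, 0.0]
ft_force: [-3.4, 0.4, 4.8]
grip_width: 0.0087
grasp_force: 61.3
```

Call:
servo_tool(
  commands=[
    [30,0,0,-1,0],
    [30,0,0,-1,0],
    [50,0,0,0,0],
    [50,0,0,0,0],
    [50,0,0,-10,0],
    [50,0,0,-20,0],
    [50,0,0,-50,0],
    [50,0,0,-50,0],
    [50,60,0,0,0],
    [50,60,0,0,0],
    [50,60,0,0,0],
    [50,60,0,0,0],
    [50,60,0,0,0],
    [50,60,0,0,0],
  ],
)

```text
clock: 18.25
eef_pos: [0.5039, 0.1311, 0.2319]
tool_rot: [0.656, 0.755, 0.001, 0.001]
ft_force: [0.5, 0.6, -0.4]
grip_width: 0.0494
grasp_force: 0.0
```

Run:
```python
from h import *
o=status.get_obs(); print(o["eef_pos"],o["ft_force"])
trayfit(.114,np.array([.5563,-.2299]),np.radians(98.0))
im,W,ok=cloud("top")
e=np.array([np.cos(np.radians(98)),np.sin(np.radians(98))]); n=np.array([-e[1],e[0]])
D=W[...,:2]-[.5563,-.2299]; u=D@e; v=D@n
for s in (-1,1): print(s,[(round(a,2),float(np.percentile(W[...,2][m],60).round(4))) for a in np.arange(-.09,.09,.015) if (m:=ok&(np.abs(v-s*.051)<.003)&(u>a)&(u<a+.015)).sum()>3])
im2,_=viewer.camera("side")
a=np.hstack([cv2.resize(x,(400,360),interpolation=2) for x in (im2[170:330,210:390],im[150:270,280:420])])
cv2.imwrite("pics/c6.png",a[:,:,::-1])
```

```text
[0.5038839  0.13106436 0.23187142] [ 0.51203053  0.57596189 -0.42005348]
top 150 144 slope/off [0.001  0.0508] [ 0.0018 -0.051 ] z 0.1138 xr [array([-90.9,  85.1]), array([-90.6,  85.4])]
side 283 259 slope/off [0.003  0.0544] [ 0.0028 -0.048 ] z 0.1147 xr [array([-92.1,  86.2]), array([-92.8,  87.5])]
-1 [(np.float64(-0.09), 0.1148), (np.float64(-0.08), 0.1155), (np.float64(-0.06), 0.1157), (np.float64(-0.04), 0.1085), (np.float64(-0.03), 0.1131), (np.float64(-0.02), 0.1151), (np.float64(0.0), 0.1137), (np.float64(0.02), 0.1137), (np.float64(0.03), 0.115), (np.float64(0.05), 0.1127), (np.float64(0.06), 0.1063), (np.float64(0.07), 0.1121)]
1 [(np.float64(-0.09), 0.1129), (np.float64(-0.08), 0.1133), (np.float64(-0.06), 0.1136), (np.float64(-0.04), 0.1077), (np.float64(-0.03), 0.1131), (np.float64(-0.02), 0.1151), (np.float64(0.0), 0.1142), (np.float64(0.02), 0.1142), (np.float64(0.03), 0.114), (np.float64(0.05), 0.1126), (np.float64(0.06), 0.1074), (np.float64(0.07), 0.1134)]
```

View pics/c6.png

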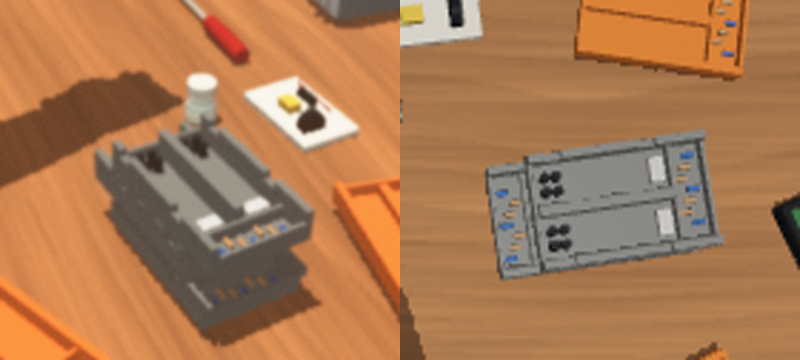

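The light tray's rims sit level at 114 mm (2 × 34 + 46), so both trays are dropped in. Their yaws match, and the full tray's bay shows open at crop (510,235) with the base bay open in the side view.

```bash
python3 -c "
from h import *
print(bot.job_done())"
```

```text
the job is handed in; nothing more can be done
None
```

The zig-zag stack is built and handed in: the full tray is home in the bottom tray and the light tray is home on top, turned half a turn from it. Both pick bays below are open, the bystanders and look-alikes were left alone, and it took about 18 s of the 61 s.

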